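# Tighten the clamp nut of a monitor-arm foot with a ring spanner

### The arm

A 7-joint arm with a two-finger parallel gripper is mounted at the origin on a cart in front of the work surface, level with it; the furniture and walls round the work are solid. World frame = base frame: x ahead of the robot, y to its left, z up, the work surface at z = 0. Lengths are in mm, angles in rad, forces in N, time in s.
With the tool pointing down it reaches from about 400 to 875 mm from the base axis. Payload 4.4 kg.
Tool frame: the origin (TCP) lies on the centre line of the jaws, within the pads' length; the fingertips stand 25 mm ahead of it and the grasp point (between the pads) lies 6 mm ahead of it (ctrl.finger_overhang is the distance from the TCP to the fingertips, in mm); z points along the fingers, y is the line along which they close (so a half turn about z gives the same grasp; the last joint's range is limited). The gripper opens to 85 mm and grips with 20 to 120 N. Pads are 22 mm wide; open, the fingers measure 114 mm over their backs; the gripper's body (76 mm by 85 mm) begins 54 mm behind the grasp point. The pads swing forward as they close: fully open they stand 13 mm farther back than shut.
Start: joints at [1.279, 0.628, 0.038, 1.517, -0.027, 0.996, -0.02], TCP at [145.552, -633.508, 256.313] pointing down, gripper open.
Joint ranges: [-3.06, 3.06], [-0.37, 2.12], [-1.25, 1.32], [0.18, 2.47], [-1.1, 4.24], [0.23, 1.98], [-2.94, 2.94]. Speed limits (rad/s): [2.57, 2.57, 3.14, 3.14, 3.14, 3.14, 3.14].

### API

Orientations are given as [roll, pitch, yaw] about the fixed x, y, z axes, in that order (R = Rz(yaw) Ry(pitch) Rx(roll)).
In Python, from cell import ctrl gives the robot as it stands. The module is installed in compiled form; this text tells all that it offers.
- The arm moves only by the tool play_rows, never from a script. Its argument "targets" is a list of rows, each a list of 5 numbers: the closure, from 0 (fully open) to 1 (shut), then the shift along the tool's x, y, z in cm, then the turn about the tool's z in degrees. In form: [[gripper, dx, dy, dz, spin], ...]. A call has 1 to 10 rows; each row is the pose to reach, as a shift and turn from the pose commanded when the call began, along the tool's axes at that moment; what a row does not reach only later rows make up. A row lasts 1/10 s, in which the tool goes at most 50 mm and 8.59 degrees, less where a joint would pass 70% of its speed; a pose out of reach is approached as far as the arm can. A call with a gripper value outside its range is refused whole. The fingers move at their own pace and stop on an object; the grip force is fixed at half the most. Time passes only in rows, so rows that repeat a pose let the fingers close. It gives the time, the measured TCP pose, the force, the opening and the grip force at its end, in the units of the state.
- ctrl.read_state(): the state, without advancing time (a new reading comes with each control period).
- ctrl.get_image(name): name is "scene" or "top"; returns (picture, depth): 480x640x3 uint8, red, green, blue; 480x640 float32, mm along the optical axis (not along the pixel's ray), 0 where there is no reading.
- ctrl.calibration(name): a dict with "vfov" (degrees; the focal length in pixels is half the picture's height over the tangent of half this angle, whatever the lens; pixels are square), "cx", "cy" (the principal point, pixels), "k1" (the pictures are not rectified: a ray, as slopes to the right and down, at radius r is drawn at 1 + k1 r^2 times it, then the intrinsics apply), "extrinsics" (4x4, takes a point from camera to world coordinates). Camera axes: x right, y down, z forward; pixel columns grow to the right and rows downward; lengths in mm; the calibration is good to about 2 mm. A picture is of the moment at which its call begins. calibration takes no time and is no camera call.
- ctrl.finish_job(): hands the job in; it is judged then, once.
Trained networks look in the newest picture that a camera, given by its name, has taken for a name from the list of things; names that differ only in an ending like _2 or _b are one class to them, and where a whole thing is asked for, a point or a joint stands for the part that bears it (a point fixed in the world has none). Each returns a list of dicts, best first, with "confidence" (0 to 1); they miss things now and then, are a little off and sometimes report something else, mostly with a low value. They report only what shows in the picture. A call takes as long as a camera call.
- ctrl.search_frame(camera, name): "bbox" ([left, top, right, bottom] in pixels, round what is visible of it).
- ctrl.trace(camera, name): "pixels" (480x640 bool, what is visible of it) and "bbox" ([left, top, right, bottom] in pixels, round what is visible of it).
The state is a dict: "clock": time; "qpos": joint angles; "qd": joint speeds; "tau": joint torques, N m; "eef_pos": TCP position; "tool_rot": TCP orientation; "force": force on the tool from outside, world axes, zero at the start; "torque": the same for the moment, N m; "width": finger opening in mm; "gripper_force": force on a finger pad.
Only numpy, scipy, OpenCV 4.12 (cv2) and the standard library are available. Lean on these libraries where they do the work, as an engineer would, in place of code of your own. Each camera call takes 0.05 s, during which the arm holds its last target. There are 200 camera calls.

### The job

The foot of a monitor arm on the desk is only finger-tight: fit the big ring of the cranked ring spanner over its clamp nut and tighten it clockwise in short strokes between the foot's two cheeks, lifting the spanner off and setting it back each time, until the nut is firmly tight at about 1.2 N m, and certainly below 2. Do not lever or bang the spanner against the foot. Then take the spanner off and lay it flat on the desk clear of the foot, leaving the other things on the desk where they are.

Things in the scene. Friction and masses are not known exactly. Their poses are not given: they have to be found in the camera images.
- foot: Grey cast foot of a monitor arm, fixed: plate 150x108x10 mm with an aluminium post 35 mm thick, 281 mm high. Origin: nut axis on the desk top. +x runs to the post (axis at x 66 mm), -x is the open side. Plate from x -32 to 118 mm. Two cheeks, 50 mm high, inner faces at y +-33 mm, reach from x 78 to -10 mm: a seated spanner's handle can swing about 58 deg either side of -x
- clamp_nut: Steel flange nut on a stud in the foot: hexagon 30 mm across flats, x axis through a flat; flange 40 mm wide, 2.5 mm thick; 18.5 mm high in all, top 3 mm chamfered. Origin: centre of its underside, 10 to 11 mm above the desk; the stud ends 31.5 mm above it. Clockwise from above tightens: 0.35 N m to run it 1.4 to 2.1 rad, then it bites at 0.5 and gains 2.2 N m per rad; let go, it eases back a bit
- spanner: Cranked steel ring spanner, about 0.2 to 0.3 kg, lying on the desk on both rings. Origin: centre of the big ring's underside; +x along the handle. Big ring 49 mm wide, 16 mm high, hexagonal hole 32 mm across flats with x through a flat, so it fits each 60 deg of the nut (7 deg play either way) and seats on its flange 13 mm above the desk; small ring (24 mm hole, 38 mm wide) at x 180 mm
- handle (a point): Middle of the spanner's straight raised handle: 95 mm along +x from the big ring's centre, 26 mm above the rings' underside. The handle is 14 mm wide, 12 mm high and straight from x 50 to 134 mm
- mug: Patterned mug, 97x106x98 mm, origin under its centre; a bystander
- calculator: Dark desk calculator, 134x80x14 mm, origin under its centre; a bystander
- glasses_case: Dark glasses case, 158x64x38 mm, origin under its centre; a bystander
- tape_roll: Roll of paper tape lying flat, 50 mm wide, 15 mm high, origin under its centre; a bystander
- pencil: Pencil lying on the desk, 178x9x8 mm, origin under its middle; a bystander

How it is judged (in metres and radians):
On the way, in this order (a step that is already met when the one before it is completed fails the run):
1. the big ring of the spanner is pushed down over the nut (horizontal distance between spanner and clamp_nut below 0.004 m and z of spanner in the frame of foot below 0.018 m), for 0.2 s.
2. the nut has been tightened (z of clamp_nut in the frame of foot below 0.00996 m), for 0.2 s.
At the end, for the whole second after the job is handed in: the nut is drawn down at least 0.04 mm past its first bite (0.75 N m or more; it never went past 2 N m); the spanner lies flat on the desk (underside within 6 mm of it, tilt under 0.1 rad), at rest, not touching the foot, its big ring at least 80 mm from the nut (z of clamp_nut in the frame of foot below 0.00996 m and height (world z) of spanner between -0.006 and 0.006 m and angle between spanner's own z axis and vertical below 0.1 rad and horizontal distance between spanner and clamp_nut above 0.08 m and contact force between spanner and foot below 0.1 N and linear speed of spanner below 0.02 m/s).
It fails at once if the nut is overtightened (past 2 N m) (z of clamp_nut in the frame of foot below 0.009784 m).
It fails at once if the spanner is levered or banged against the foot with more than 25 N (contact force between spanner and foot above 25 N).
It fails at once if a bystander (mug, calculator, glasses case, tape roll or pencil) is pushed 30 mm or more from its place (distance of any of mug, calculator, glasses_case, tape_roll, pencil from where it was at the start of the episode above 0.03 m).
It also fails if it takes over 72 s, if anything falls off the work surface, if the arm or the gripper's body presses on something with over 40 N, if the wrist force passes 120 N, or if a joint passes its speed limit or range.

## Working session

There is one attempt and no reset: what is moved stays moved. The work goes in short steps, Python scripts to look and compute and a tool call to move; the robot and the scene stay as the last step left them, time stands still between calls to the robot, and variables do not carry over. Pictures are saved under pics/ and viewed, at most 10 in all, crops included, and the job is handed in when it is done.

Besides the shell and the picture viewer there is one more tool, called in YAML: its name, and indented under it one key for each argument. play_rows: Moves the arm, as the interface text tells. Its arguments: {"type":"object","properties":{"targets":{"type":"array"}},"required":["targets"]}

```bash
mkdir -p pics; cat > h.py <<'E'
import numpy as np, cv2
from cell import ctrl
from scipy.spatial.transform import Rotation as R
def K(n):
    c=ctrl.calibration(n); f=240/np.tan(np.radians(c['vfov'])/2)
    return c,f
def cloud(n,depth):
    c,f=K(n)
    v,u=np.mgrid[0:480,0:640]
    x=(u-c['cx'])/f; y=(v-c['cy'])/f
    xd,yd=x.copy(),y.copy()
    for _ in range(10):
        s=1+c['k1']*(x*x+y*y); x=xd/s; y=yd/s
    P=np.stack([x*depth,y*depth,depth],-1)
    E=np.array(c['extrinsics'])
    W=P@E[:3,:3].T+E[:3,3]
    W[depth<=0]=np.nan
    return W
def proj(n,p):
    c,f=K(n); E=np.linalg.inv(np.array(c['extrinsics']))
    q=np.atleast_2d(p)@E[:3,:3].T+E[:3,3]
    x=q[:,0]/q[:,2]; y=q[:,1]/q[:,2]; s=1+c['k1']*(x*x+y*y)
    return np.stack([x*s*f+c['cx'],y*s*f+c['cy']],-1)
def save(n,img): cv2.imwrite('pics/'+n,img[...,::-1])
E
python3 - <<'E'
from h import *
for n in('top','scene'):
    im,d=ctrl.get_image(n); save(n+'0.png',im); W=cloud(n,d); np.savez(''+n+'0.npz',im=im,d=d,W=W)
    for t in['foot','clamp_nut','spanner','handle','mug','calculator','glasses_case','tape_roll','pencil']:
        for r in ctrl.trace(n,t)[:2]:
            m=r['pixels']; p=W[m]; p=p[~np.isnan(p[:,0])]
            print(n,t,round(r['confidence'],2),np.round(r['bbox']),m.sum(),np.round(np.median(p,0)) if len(p) else '',np.round(np.percentile(p,[2,98],axis=0)).tolist() if len(p) else '')
s=ctrl.read_state();print(s)
for n in('top','scene'):
    c=ctrl.calibration(n);print(c)
E
```

```text
top foot 0.95 [250. 175. 304. 244.] 2310 [667. -86.  15.] [[592.0, -133.0, 5.0], [729.0, -20.0, 282.0]]
top clamp_nut 0.54 [270. 220. 285. 236.] 128 [619. -72.  25.] [[604.0, -85.0, 10.0], [640.0, -52.0, 35.0]]
top clamp_nut 0.37 [314. 250. 340. 338.] 577 [ 456. -202.   20.] [[343.0, -228.0, -2.0], [555.0, -168.0, 37.0]]
top spanner 0.69 [315. 250. 340. 340.] 446 [ 463. -201.   20.] [[343.0, -228.0, 11.0], [558.0, -168.0, 38.0]]
top handle 0.97 [311. 250. 340. 330.] 640 [ 484. -200.   18.] [[370.0, -218.0, -3.0], [560.0, -166.0, 37.0]]
top mug 0.73 [313. 249. 343. 335.] 553 [ 458. -201.   20.] [[343.0, -228.0, -0.0], [558.0, -166.0, 37.0]]
top mug 0.7 [155. 160. 201. 201.] 1321 [732. 173.  78.] [[690.0, 130.0, 32.0], [776.0, 215.0, 101.0]]
top calculator 0.64 [324. 194. 382. 231.] 1287 [ 653. -263.   13.] [[610.0, -328.0, 4.0], [703.0, -202.0, 19.0]]
top glasses_case 0.85 [431. 283. 493. 325.] 1636 [ 417. -527.   37.] [[370.0, -598.0, -1.0], [463.0, -458.0, 44.0]]
top tape_roll 0.7 [155. 203. 178. 223.] 238 [664. 211.  15.] [[638.0, 190.0, -3.0], [686.0, 236.0, 21.0]]
top tape_roll 0
[... 1776 characters left out ...]
e-01,  2.05361430e-02, -6.03905415e-04,
        -1.75898241e+02],
       [-1.47344313e-03, -1.00990209e-01, -9.94886329e-01,
         1.33948333e+03],
       [ 0.00000000e+00,  0.00000000e+00,  0.00000000e+00,
         1.00000000e+00]])}
{'vfov': 48.60430011590142, 'cx': 323.1493982343809, 'cy': 235.00237904472797, 'k1': -0.07071699132765541, 'extrinsics': array([[ 7.67780727e-01, -3.85733355e-01,  5.11588247e-01,
        -1.69780216e+02],
       [-6.40688167e-01, -4.55229007e-01,  6.18292183e-01,
        -1.08977879e+03],
       [-5.60610848e-03, -8.02481358e-01, -5.96650854e-01,
         9.31177202e+02],
       [ 0.00000000e+00,  0.00000000e+00,  0.00000000e+00,
         1.00000000e+00]])}
```

```bash
python3 - <<'E'
import cv2
a=cv2.imread('pics/top0.png')[150:350,150:400]
cv2.imwrite('pics/a.png',cv2.resize(a,(750,600),interpolation=cv2.INTER_CUBIC))
b=cv2.imread('pics/scene0.png')[150:350,180:430]
cv2.imwrite('pics/b.png',cv2.resize(b,(750,600),interpolation=cv2.INTER_CUBIC))
E
```

```text
(no output)
```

View pics/a.png

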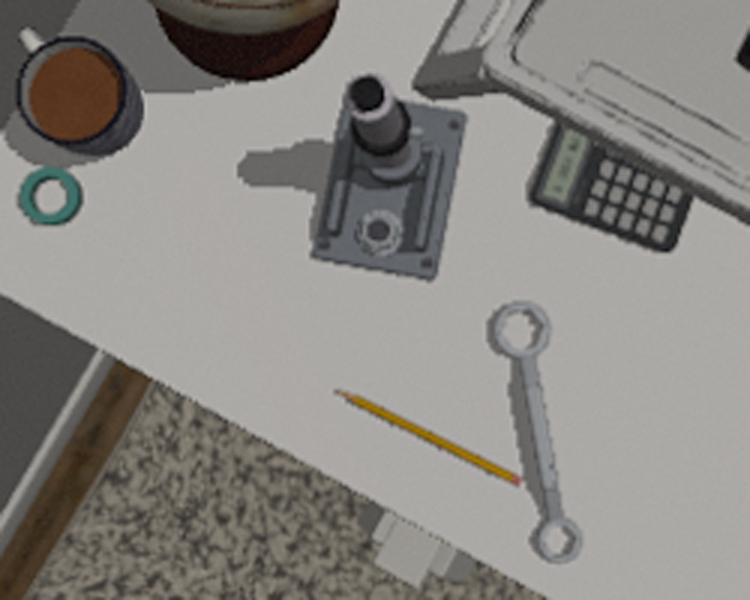

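View pics/b.png

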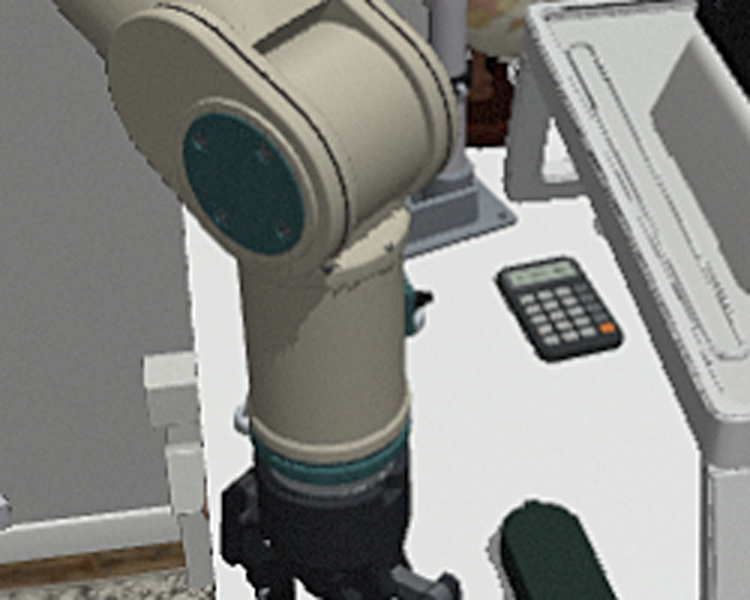

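The top view shows the foot, nut at px (277,227), with its open side toward the robot. The spanner's big ring is at (323,260) and its small ring at (335,330), with the pencil end beside the handle. In the scene view the arm hides the spanner. Next I'll rectify on the known heights to get precise poses.

```bash
cat >> h.py <<'E'
def ortho(n,im,x0,x1,y0,y1,z,s=4):
    # rows: x from x1 down to x0 ; cols: y from y1 down to y0 ; s px/mm
    X=np.arange(x1,x0,-1/s); Y=np.arange(y1,y0,-1/s)
    g=np.stack(np.meshgrid(X,Y,indexing='ij')+[np.full((len(X),len(Y)),float(z))] if False else [*np.meshgrid(X,Y,indexing='ij'),np.full((len(X),len(Y)),float(z))],-1)
    p=proj(n,g.reshape(-1,3)).reshape(len(X),len(Y),2).astype(np.float32)
    return cv2.remap(im,p[...,0],p[...,1],cv2.INTER_CUBIC)
E
python3 - <<'E'
from h import *
D=np.load('top0.npz'); im=D['im'];W=D['W']
z=W[...,2]
# desk height check
m=(abs(W[...,0]-520)<30)&(abs(W[...,1]+100)<40); print('desk z',np.nanmedian(z[m]),np.nanstd(z[m]))
# plate: z 5..15
r=ctrl.trace('top','foot')[0]['pixels']
m=r&(z>4)&(z<16); p=W[m][:,:2].astype(np.float32)
print('plate rect',cv2.minAreaRect(p),m.sum())
m=r&(z>270); print('post top',np.nanmean(W[m],0),m.sum())
# rings: bright pixels in ortho
a=ortho('top',im,320,590,-250,-150,16,2)
b=ortho('top',im,570,770,-150,0,28.5,4)[:,:]
b2=ortho('top',im,570,770,-150,0,10,2)
a2=cv2.resize(a,None,fx=1,fy=1)
nut=cv2.resize(ortho('top',im,590,650,-105,-45,28.5,4),(300,300))
H=np.full((560,800,3),255,np.uint8)
H[:540,:200]=a; H[:400,210:510]=b2; H[:300,490:790]=nut
save('o.png',H)
E
```

```text
desk z 0.5716722783161003 2.7075397392043468
plate rect ((665.2596435546875, -75.76058959960938), (108.94486999511719, 149.65489196777344), 78.48380279541016) 1184
post top [686.45760357 -81.62860185 280.69624756] 112
```

View pics/o.png

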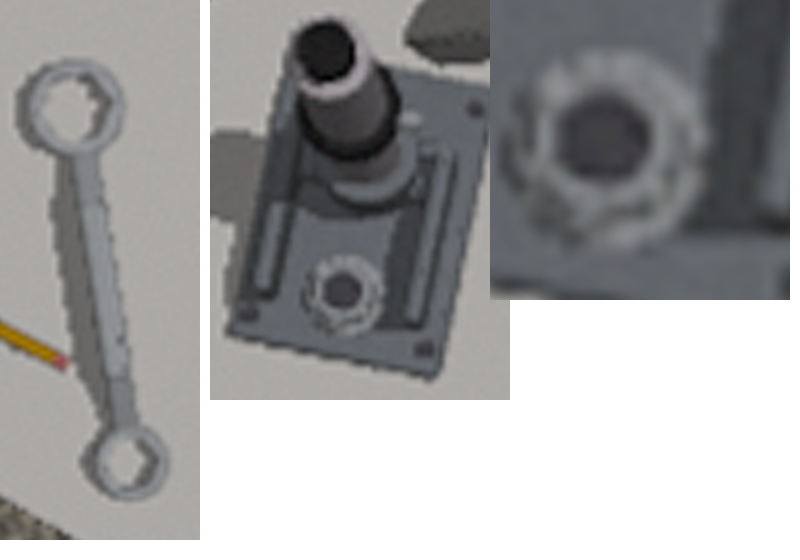

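The plate rectangle fits at 109x150 mm and the ring spacing at 180 mm, so the sizes check out:
- **Nut:** about (623,-67.5).
- **Foot yaw:** -11.5°.
- **Spanner ring:** (536.5,-186), yaw 188.6°.

I'll grip 85 mm along the handle, at about (452.5,-198.7).

```bash
cat > plan.py <<'E'
import numpy as np, json, sys
def load(): return json.load(open('cmd.json'))
def rows(wps, cmd=None, dec=2, save=True):
    """wps: list of (grip,x,y,z,yawdeg) world; cmd: [x,y,z,yaw]; prints rows, stores the rounded end pose"""
    c=np.array(cmd if cmd is not None else load()); a=np.radians(c[3])
    ex=np.array([np.cos(a),np.sin(a)]); ey=np.array([np.sin(a),-np.cos(a)])
    out=[]
    for g,x,y,z,yw in wps:
        d=np.array([x,y])-c[:2]
        out.append([g,round(d@ex/10,dec)+0,round(d@ey/10,dec)+0,round((c[2]-z)/10,dec)+0,round(c[3]-yw,1)+0])
    l=out[-1]; e=c[:2]+10*(l[1]*ex+l[2]*ey)
    end=[*e,c[2]-10*l[3],c[3]-l[4]]
    if save: json.dump(list(map(float,end)),open('cmd.json','w'))
    print(json.dumps([[float(v) for v in r] for r in out])); print('end',np.round(end,2))
    return end
E
python3 - <<'E'
from plan import *
T=(452.5,-198.7); S=(145.58,-633.5)
f=lambda t,z:(0.45,S[0]+t*(T[0]-S[0]),S[1]+t*(T[1]-S[1]),z,12.94+(8.6-12.94)*t)
e=rows([f(.09,250),f(.18,235),f(.27,220),f(.36,205),f(.45,190),f(.54,175),f(.63,160),f(.72,145),f(.81,130),f(.9,120)],[145.58,-633.5,256.32,12.94])
rows([(.45,*T,100,8.6)]*2+[(.45,*T,70,8.6),(.45,*T,45,8.6),(.45,*T,31,8.6)]+[(.45,*T,31,8.6)]*2)
E
```

```text
[[0.45, 3.57, -3.2, 0.63, 0.4], [0.45, 7.14, -6.39, 2.13, 0.8], [0.45, 10.71, -9.59, 3.63, 1.2], [0.45, 14.27, -12.78, 5.13, 1.6], [0.45, 17.84, -15.98, 6.63, 2.0], [0.45, 21.41, -19.17, 8.13, 2.3], [0.45, 24.98, -22.37, 9.63, 2.7], [0.45, 28.55, -25.56, 11.13, 3.1], [0.45, 32.12, -28.76, 12.63, 3.5], [0.45, 35.68, -31.95, 13.63, 3.9]]
end [ 421.77 -242.22  120.02    9.04]
[[0.45, 3.72, -3.81, 2.0, 0.4], [0.45, 3.72, -3.81, 2.0, 0.4], [0.45, 3.72, -3.81, 5.0, 0.4], [0.45, 3.72, -3.81, 7.5, 0.4], [0.45, 3.72, -3.81, 8.9, 0.4], [0.45, 3.72, -3.81, 8.9, 0.4], [0.45, 3.72, -3.81, 8.9, 0.4]]
end [ 452.52 -198.74   31.02    8.64]
```

play_rows:
  targets:
    - [0.45,3.57,-3.2,0.63,0.4]
    - [0.45,7.14,-6.39,2.13,0.8]
    - [0.45,10.71,-9.59,3.63,1.2]
    - [0.45,14.27,-12.78,5.13,1.6]
    - [0.45,17.84,-15.98,6.63,2.0]
    - [0.45,21.41,-19.17,8.13,2.3]
    - [0.45,24.98,-22.37,9.63,2.7]
    - [0.45,28.55,-25.56,11.13,3.1]
    - [0.45,32.12,-28.76,12.63,3.5]
    - [0.45,35.68,-31.95,13.63,3.9]

```text
clock: 2.05
eef_pos: [422.4, -241.1, 119.5]
tool_rot: [3.141, 0.0, 0.157]
force: [1.3, -0.6, -0.7]
width: 47.2
gripper_force: 0.0
```

play_rows:
  targets:
    - [0.45,3.72,-3.81,2.0,0.4]
    - [0.45,3.72,-3.81,2.0,0.4]
    - [0.45,3.72,-3.81,2.0,0.4]

```text
clock: 2.35
eef_pos: [453.2, -197.2, 99.6]
tool_rot: [-3.141, 0.0, 0.155]
force: [-0.6, -0.7, -0.5]
width: 46.9
gripper_force: 0.0
```

play_rows:
  targets:
    - [0.45,0,0.1,3.0,0.3]
    - [0.45,0,0.1,5.5,0.3]
    - [0.45,0,0.1,6.8,0.3]
    - [0.45,0,0.1,6.8,0.3]
    - [1,0,0.1,6.8,0.3]
    - [1,0,0.1,6.8,0.3]
    - [1,0,0.1,6.8,0.3]
    - [1,0,0.1,6.8,0.3]

```text
clock: 3.15
eef_pos: [453.1, -200.7, 33.3]
tool_rot: [3.14, -0.002, 0.146]
force: [-1.3, -0.5, 6.1]
width: 12.8
gripper_force: 59.2
```

```bash
python3 - <<'E'
from h import *
s=ctrl.read_state();print({k:np.round(s[k],3) for k in('clock','eef_pos','tool_rot','width','force','gripper_force','qpos')})
E
```

```text
{'clock': np.float64(3.15), 'eef_pos': array([ 453.067, -200.699,   33.349]), 'tool_rot': array([ 3.14e+00, -2.00e-03,  1.46e-01]), 'width': np.float64(12.821), 'force': array([-1.266, -0.462,  6.114]), 'gripper_force': np.float64(59.186), 'qpos': array([ 0.324,  0.795,  0.055,  2.097, -0.156,  0.251, -0.912])}
```

```bash
python3 - <<'E'
from plan import *
S=(453.1,-200.5); T=(553.9,-115.9)
f=lambda t,z:(1,S[0]+t*(T[0]-S[0]),S[1]+t*(T[1]-S[1]),z,8.4+(35-8.4)*t)
rows([f(0,50),f(0,90),f(0,110),f(.25,115),f(.5,110),f(.75,105),f(1,100),f(1,100),f(1,100),f(1,100)],[453.1,-200.5,31.6,8.4])
E
```

```text
[[1.0, 0.0, 0.0, -1.84, 0.0], [1.0, 0.0, 0.0, -5.84, 0.0], [1.0, 0.0, 0.0, -7.84, 0.0], [1.0, 2.8, -1.72, -8.34, -6.6], [1.0, 5.6, -3.45, -7.84, -13.3], [1.0, 8.41, -5.17, -7.34, -20.0], [1.0, 11.21, -6.9, -6.84, -26.6], [1.0, 11.21, -6.9, -6.84, -26.6], [1.0, 11.21, -6.9, -6.84, -26.6], [1.0, 11.21, -6.9, -6.84, -26.6]]
end [ 553.92 -115.86  100.     35.  ]
```

play_rows:
  targets:
    - [1.0,0.0,0.0,-1.84,0.0]
    - [1.0,0.0,0.0,-5.84,0.0]
    - [1.0,0.0,0.0,-7.84,0.0]
    - [1.0,2.8,-1.72,-8.34,-6.6]
    - [1.0,5.6,-3.45,-7.84,-13.3]
    - [1.0,8.41,-5.17,-7.34,-20.0]
    - [1.0,11.21,-6.9,-6.84,-26.6]
    - [1.0,11.21,-6.9,-6.84,-26.6]
    - [1.0,11.21,-6.9,-6.84,-26.6]
    - [1.0,11.21,-6.9,-6.84,-26.6]

```text
clock: 4.15
eef_pos: [552.1, -116.4, 100.4]
tool_rot: [-3.141, 0.002, 0.608]
force: [-0.4, -0.9, -3.3]
width: 13.0
gripper_force: 59.3
```

```bash
python3 - <<'E'
from h import *
s=ctrl.read_state();print({k:np.round(s[k],3) for k in('clock','eef_pos','tool_rot','width','force','torque','gripper_force','qpos')})
zt=s['eef_pos'][2]
im,d=ctrl.get_image('top'); W=cloud('top',d); np.savez('t1.npz',im=im,W=W)
zr=zt-33.3+16
a=ortho('top',im,560,680,-130,-10,zr,4)
b=im[190:270,230:310]; b=cv2.resize(b,(300,300),interpolation=cv2.INTER_CUBIC)
H=np.full((480,790,3),255,np.uint8); H[:,:480]=a; H[:300,485:785]=b
save('hov.png',H)
m=(abs(W[...,0]-620)<40)&(abs(W[...,1]+67)<40)&(W[...,2]>60)&(W[...,2]<130)
print(m.sum(),np.nanmedian(W[m],0), zr)
E
```

```text
{'clock': np.float64(4.15), 'eef_pos': array([ 552.15 , -116.376,  100.431]), 'tool_rot': array([-3.141e+00,  2.000e-03,  6.080e-01]), 'width': np.float64(12.973), 'force': array([-0.388, -0.92 , -3.258]), 'torque': array([-0.046,  0.06 , -0.032]), 'gripper_force': np.float64(59.251), 'qpos': array([ 0.152,  0.725,  0.008,  1.886, -0.009,  0.532, -0.797])}
0 [nan nan nan] 83.13063400036884
  return np.nanmean(a, axis, out=out, keepdims=keepdims)
```

View pics/hov.png

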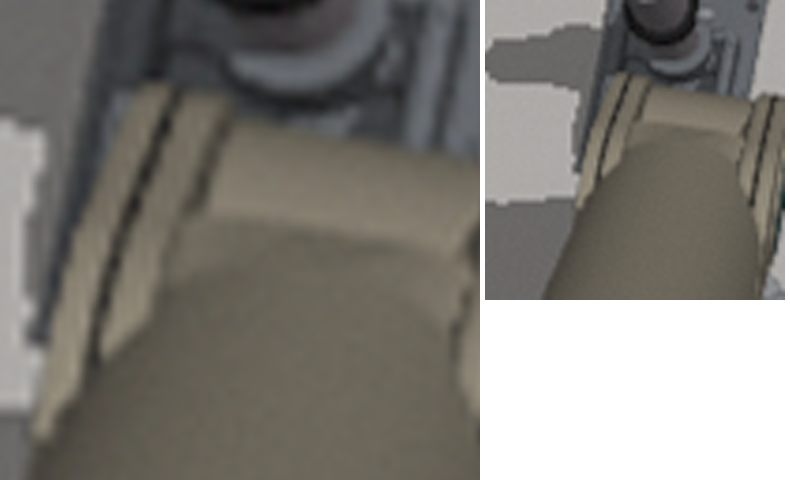

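The arm hides both nut and ring from the top camera, so I'll use the scene camera.

```bash
python3 - <<'E'
from h import *
im,d=ctrl.get_image('scene'); W=cloud('scene',d); np.savez('s1.npz',im=im,W=W)
s=ctrl.read_state(); y=s['tool_rot'][2]; t=s['eef_pos']
ring=np.array([t[0]+84.3*np.cos(y),t[1]+84.3*np.sin(y),t[2]-33.3+16])
pr=proj('scene',ring)[0]; pn=proj('scene',[623,-67.5,28.5])[0]; print(ring,pr,pn)
u,v=map(int,pn); x0,y0=u-50,v-45
c=cv2.resize(im[y0:y0+75,x0:x0+100],(800,600),interpolation=cv2.INTER_CUBIC)
save('sc.png',c); print(x0,y0)
E
```

```text
[621.60404752 -68.5609009   83.34399091] [308.7062661  204.06890823] [309.25195171 219.22663617]
259 174
```

View pics/sc.png

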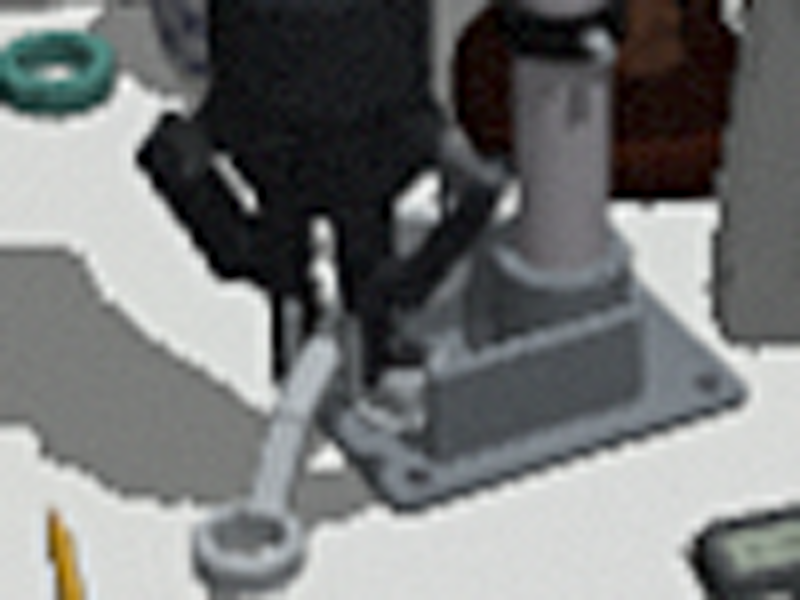

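```bash
python3 - <<'E'
from h import *
t=np.array([552.15,-116.376]); y=.608; d=np.array([np.cos(y),np.sin(y)])
D=np.load('s1.npz'); W=D['W']
for z in (67,75,83): print(z,proj('scene',[*(t-95.7*d),z]))
# cloud of small ring top
m=np.zeros((480,640),bool); m[235:250,280:300]=1
p=W[m]; p=p[(p[:,2]>60)&(p[:,2]<100)]
print(len(p),np.median(p,0),np.percentile(p,[3,97],axis=0))
# handle points in cloud: fit line z vs along
dd=W[...,:2]-t; al=-(dd@d); ac=dd@np.array([-d[1],d[0]])
m=(abs(ac)<30)&(al<130)&(al>15)&(W[...,2]>60)&(W[...,2]<125)
for lo in range(15,125,10):
    k=m&(al>=lo)&(al<lo+10)
    if k.sum(): print(lo,k.sum(),np.round(np.median(ac[k]),1),np.round(np.percentile(W[...,2][k],[10,50,90]),1))
# scene camera check: nut, plate corners
f=np.radians(-11.52);c=np.array([665.26,-75.76]);ex=np.array([np.cos(f),np.sin(f)]);ey=np.array([-ex[1],ex[0]])
for a,b in((-75,-54),(75,-54),(-75,54)): print('corner',proj('scene',[*(c+a*ex+b*ey),10]))
E
```

```text
67 [[289.3763551  245.18552669]]
75 [[289.24465208 242.79757735]]
83 [[289.11214938 240.39332596]]
140 [ 476.93222404 -171.30162378   80.21706174] [[ 456.75494535 -190.88662695   70.86672584]
 [ 494.75120589 -155.8380677    85.35677381]]
15 14 -1.8 [ 95.   99.7 112.1]
25 13 -3.4 [ 96.5 100.4 103.3]
35 14 -6.6 [ 93.5  99.4 101.9]
45 19 -3.3 [ 93.   97.8 102.1]
55 22 -3.1 [88.4 91.9 97.1]
65 19 -2.7 [81.3 85.8 89.2]
75 28 0.4 [72.  80.4 84.1]
85 37 -4.2 [71.5 79.5 84. ]
95 20 -16.8 [75.  79.4 83. ]
105 48 -2.5 [73.8 80.3 85.1]
corner [[308.01425795 236.83114628]]
corner [[352.57336836 222.4117586 ]]
corner [[291.86371839 218.14276193]]
```

```bash
cat >> plan.py <<'E'
N=(623.1,-67.5); L=84.3
def at(phi,z,g=1,n=None,l=L):
    n=n or N; a=np.radians(phi)
    return (g,n[0]+l*np.cos(a),n[1]+l*np.sin(a),z,phi-180)
E
python3 - <<'E'
from plan import *
from cell import ctrl
s=ctrl.read_state();c=[*s['eef_pos'],np.degrees(s['tool_rot'][2])];print(np.round(c,2))
rows([at(215,90),at(215,75),at(215,68),at(215,68),at(215,64),at(215,62),at(215,60),at(215,60)],c)
E
```

```text
[ 552.4  -116.69  100.64   34.82]
[[1.0, 0.18, 0.03, 1.06, -0.2], [1.0, 0.18, 0.03, 2.56, -0.2], [1.0, 0.18, 0.03, 3.26, -0.2], [1.0, 0.18, 0.03, 3.26, -0.2], [1.0, 0.18, 0.03, 3.66, -0.2], [1.0, 0.18, 0.03, 3.86, -0.2], [1.0, 0.18, 0.03, 4.06, -0.2], [1.0, 0.18, 0.03, 4.06, -0.2]]
end [ 554.05 -115.91   60.04   35.02]
```

play_rows:
  targets:
    - [1.0,0.18,0.03,1.06,-0.2]
    - [1.0,0.18,0.03,2.56,-0.2]
    - [1.0,0.18,0.03,3.26,-0.2]
    - [1.0,0.18,0.03,3.26,-0.2]
    - [1.0,0.18,0.03,3.66,-0.2]
    - [1.0,0.18,0.03,3.86,-0.2]
    - [1.0,0.18,0.03,4.06,-0.2]
    - [1.0,0.18,0.03,4.06,-0.2]

```text
clock: 5.05
eef_pos: [554.7, -115.2, 60.0]
tool_rot: [3.141, 0.001, 0.613]
force: [-0.2, -0.8, -1.6]
width: 12.8
gripper_force: 59.4
```

```bash
cat > st.py <<'E'
from h import *
import json
s=ctrl.read_state();t=s['eef_pos'];y=s['tool_rot'][2];f=s['force'];
try: b=json.load(open('bias.json'))
except Exception: b=None
N=np.array([623.1,-67.5]); r=t[:2]-N
Mz=s['torque'][2]+(r[0]*f[1]-r[1]*f[0])/1000
print('t',round(float(s['clock']),2),'tcp',np.round(t,2),'yaw',round(np.degrees(y),2),'tilt',np.round(s['tool_rot'][:2],4),'F',np.round(f,2),'M',np.round(s['torque'],3),'w',round(float(s['width']),2),'q',np.round(s['qpos'][[0,5,6]],2))
rg=t[:2]+84.3*np.array([np.cos(y),np.sin(y)]);print('ring',np.round(rg,2),'err',np.round(rg-N,2),'Mz_at_nut(on tool)',round(float(Mz),3),'phi',round(np.degrees(y)+180,1),'cmd',np.round(json.load(open('cmd.json')),2))
E
python3 st.py
```

```text
t 5.05 tcp [ 554.71 -115.2    59.99] yaw 35.11 tilt [3.1415e+00 6.0000e-04] F [-0.17 -0.83 -1.61] M [-0.205  0.186  0.005] w 12.76 q [ 0.15  0.45 -0.8 ]
ring [623.67 -66.72] err [0.57 0.78] Mz_at_nut(on tool) 0.053 phi 215.1 cmd [ 554.05 -115.91   60.04   35.02]
```

```bash
python3 - <<'E'
from plan import *
rows([at(p,58) for p in (215,211,207,203,199,195,191,191)])
E
```

```text
[[1.0, 0.0, 0.0, 0.2, 0.0], [1.0, 0.02, -0.59, 0.2, 4.0], [1.0, 0.09, -1.18, 0.2, 8.0], [1.0, 0.19, -1.76, 0.2, 12.0], [1.0, 0.33, -2.33, 0.2, 16.0], [1.0, 0.51, -2.89, 0.2, 20.0], [1.0, 0.73, -3.43, 0.2, 24.0], [1.0, 0.73, -3.43, 0.2, 24.0]]
end [540.34 -83.63  58.04  11.02]
```

play_rows:
  targets:
    - [1.0,0.0,0.0,0.2,0.0]
    - [1.0,0.02,-0.59,0.2,4.0]
    - [1.0,0.09,-1.18,0.2,8.0]
    - [1.0,0.19,-1.76,0.2,12.0]
    - [1.0,0.33,-2.33,0.2,16.0]
    - [1.0,0.51,-2.89,0.2,20.0]
    - [1.0,0.73,-3.43,0.2,24.0]
    - [1.0,0.73,-3.43,0.2,24.0]

```text
clock: 5.85
eef_pos: [540.8, -83.0, 58.3]
tool_rot: [3.141, 0.001, 0.193]
force: [-4.5, -2.7, 1.6]
width: 12.7
gripper_force: 60.0
```

```bash
python3 st.py
```

```text
t 5.85 tcp [540.79 -82.98  58.28] yaw 11.08 tilt [3.1406e+00 5.0000e-04] F [-4.47 -2.74  1.58] M [-0.607  0.442 -0.178] w 12.69 q [ 0.03  0.41 -1.1 ]
ring [623.52 -66.78] err [0.42 0.72] Mz_at_nut(on tool) -0.022 phi 191.1 cmd [540.34 -83.63  58.04  11.02]
```

```bash
python3 - <<'E'
from plan import *
n=(622.5,-68.2)
rows([at(p,57.5,n=n) for p in (191,187,183,179,175,171,167,167)])
E
```

```text
[[1.0, -0.07, 0.05, 0.05, 0.0], [1.0, -0.05, -0.54, 0.05, 4.0], [1.0, 0.01, -1.12, 0.05, 8.0], [1.0, 0.11, -1.7, 0.05, 12.0], [1.0, 0.26, -2.27, 0.05, 16.0], [1.0, 0.44, -2.83, 0.05, 20.0], [1.0, 0.66, -3.38, 0.05, 24.0], [1.0, 0.66, -3.38, 0.05, 24.0]]
end [540.36 -49.19  57.54 -12.98]
```

play_rows:
  targets:
    - [1.0,-0.07,0.05,0.05,0.0]
    - [1.0,-0.05,-0.54,0.05,4.0]
    - [1.0,0.01,-1.12,0.05,8.0]
    - [1.0,0.11,-1.7,0.05,12.0]
    - [1.0,0.26,-2.27,0.05,16.0]
    - [1.0,0.44,-2.83,0.05,20.0]
    - [1.0,0.66,-3.38,0.05,24.0]
    - [1.0,0.66,-3.38,0.05,24.0]

```text
clock: 6.65
eef_pos: [541.4, -48.0, 57.6]
tool_rot: [3.141, -0.001, -0.224]
force: [-3.8, -2.7, 4.0]
width: 13.1
gripper_force: 60.2
```

```bash
python3 st.py
```

```text
t 6.65 tcp [541.43 -47.98  57.61] yaw -12.81 tilt [ 3.1415e+00 -6.0000e-04] F [-3.76 -2.72  3.97] M [-0.631  0.289 -0.277] w 13.13 q [-0.1   0.42 -1.4 ]
ring [623.64 -66.67] err [0.54 0.83] Mz_at_nut(on tool) 0.018 phi 167.2 cmd [540.36 -49.19  57.54 -12.98]
```

```bash
python3 - <<'E'
from plan import *
c=np.array(load())+[1.52,.83,-.64,.18]
n=(622.8,-68.2)
rows([at(p,57,n=n) for p in (167,167,164,161,158,155,152,152)],c)
E
```

```text
[[1.0, -0.1, 0.11, -0.01, 0.2], [1.0, -0.1, 0.11, -0.01, 0.2], [1.0, -0.09, -0.33, -0.01, 3.2], [1.0, -0.05, -0.77, -0.01, 6.2], [1.0, 0.01, -1.21, -0.01, 9.2], [1.0, 0.09, -1.64, -0.01, 12.2], [1.0, 0.2, -2.07, -0.01, 15.2], [1.0, 0.2, -2.07, -0.01, 15.2]]
end [548.42 -28.62  57.   -28.  ]
```

play_rows:
  targets:
    - [1.0,-0.1,0.11,-0.01,0.2]
    - [1.0,-0.1,0.11,-0.01,0.2]
    - [1.0,-0.09,-0.33,-0.01,3.2]
    - [1.0,-0.05,-0.77,-0.01,6.2]
    - [1.0,0.01,-1.21,-0.01,9.2]
    - [1.0,0.09,-1.64,-0.01,12.2]
    - [1.0,0.2,-2.07,-0.01,15.2]
    - [1.0,0.2,-2.07,-0.01,15.2]

```text
clock: 7.45
eef_pos: [548.6, -28.1, 57.6]
tool_rot: [-3.141, -0.001, -0.488]
force: [-1.0, -1.0, 2.7]
width: 12.6
gripper_force: 60.0
```

```bash
python3 st.py
```

```text
t 7.45 tcp [548.62 -28.13  57.58] yaw -27.98 tilt [-3.1411e+00 -1.4000e-03] F [-0.96 -1.03  2.74] M [-0.449 -0.188 -0.091] w 12.65 q [-0.18  0.45 -1.6 ]
ring [623.07 -67.68] err [-0.03 -0.18] Mz_at_nut(on tool) 0.024 phi 152.0 cmd [548.42 -28.62  57.   -28.  ]
```

```bash
python3 - <<'E'
from plan import *
n=(622.8,-68.2)
rows([at(p,z,n=n) for p,z in zip((152,160,168.5,177,185.5,194,202.5,211,212,212),(62,63,63,63,63,63,63,63,60,57))])
rows([at(p,57,n=n) for p in (209,206,203,200,197,194,191,188,185,185)])
E
```

```text
[[1.0, 0.0, 0.0, -0.5, 0.0], [1.0, 0.08, 1.18, -0.6, -8.0], [1.0, 0.34, 2.4, -0.6, -16.5], [1.0, 0.79, 3.57, -0.6, -25.0], [1.0, 1.4, 4.66, -0.6, -33.5], [1.0, 2.16, 5.64, -0.6, -42.0], [1.0, 3.06, 6.51, -0.6, -50.5], [1.0, 4.08, 7.23, -0.6, -59.0], [1.0, 4.21, 7.3, -0.3, -60.0], [1.0, 4.21, 7.3, 0.0, -60.0]]
end [ 551.31 -112.84   57.     32.  ]
[[1.0, 0.01, -0.44, 0.0, 3.0], [1.0, 0.04, -0.88, 0.0, 6.0], [1.0, 0.1, -1.32, 0.0, 9.0], [1.0, 0.18, -1.75, 0.0, 12.0], [1.0, 0.29, -2.18, 0.0, 15.0], [1.0, 0.41, -2.6, 0.0, 18.0], [1.0, 0.56, -3.02, 0.0, 21.0], [1.0, 0.73, -3.43, 0.0, 24.0], [1.0, 0.92, -3.82, 0.0, 27.0], [1.0, 0.92, -3.82, 0.0, 27.0]]
end [538.88 -75.57  57.     5.  ]
```

play_rows:
  targets:
    - [1.0,0.0,0.0,-0.5,0.0]
    - [1.0,0.08,1.18,-0.6,-8.0]
    - [1.0,0.34,2.4,-0.6,-16.5]
    - [1.0,0.79,3.57,-0.6,-25.0]
    - [1.0,1.4,4.66,-0.6,-33.5]
    - [1.0,2.16,5.64,-0.6,-42.0]
    - [1.0,3.06,6.51,-0.6,-50.5]
    - [1.0,4.08,7.23,-0.6,-59.0]
    - [1.0,4.21,7.3,-0.3,-60.0]
    - [1.0,4.21,7.3,0.0,-60.0]

```text
clock: 8.45
eef_pos: [550.2, -113.0, 57.3]
tool_rot: [-3.141, 0.0, 0.554]
force: [-2.4, -2.7, 2.5]
width: 12.3
gripper_force: 60.1
```

```bash
python3 st.py
```

```text
t 8.45 tcp [ 550.19 -112.96   57.29] yaw 31.75 tilt [-3.1411e+00  1.0000e-04] F [-2.39 -2.73  2.54] M [-0.391 -0.002 -0.159] w 12.31 q [ 0.14  0.44 -0.83]
ring [621.88 -68.6 ] err [-1.22 -1.1 ] Mz_at_nut(on tool) -0.068 phi 211.7 cmd [538.88 -75.57  57.     5.  ]
```

play_rows:
  targets:
    - [1.0,0.01,-0.44,0.0,3.0]
    - [1.0,0.04,-0.88,0.0,6.0]
    - [1.0,0.1,-1.32,0.0,9.0]
    - [1.0,0.18,-1.75,0.0,12.0]
    - [1.0,0.29,-2.18,0.0,15.0]
    - [1.0,0.29,-2.18,0.0,15.0]

```text
clock: 9.05
eef_pos: [541.2, -91.3, 57.2]
tool_rot: [-3.142, 0.0, 0.295]
force: [0.9, -1.5, -2.7]
width: 12.6
gripper_force: 59.3
```

```bash
python3 st.py
```

```text
t 9.05 tcp [541.24 -91.3   57.24] yaw 16.89 tilt [-3.1415e+00  4.0000e-04] F [ 0.86 -1.55 -2.74] M [-0.336 -0.118 -0.138] w 12.61 q [ 0.06  0.41 -1.02]
ring [621.9  -66.81] err [-1.2   0.69] Mz_at_nut(on tool) 0.009 phi 196.9 cmd [538.88 -75.57  57.     5.  ]
```

The upward force has gone at φ≈197°, so the ring has dropped onto the hexagon. I'll push it down now.

play_rows:
  targets:
    - [1,0.05,0.0,0.3,0.0]
    - [1,0.05,0.0,0.6,0.0]
    - [1,0.05,0.0,0.8,0.0]
    - [1,0.05,0.0,0.8,0.0]

```text
clock: 9.45
eef_pos: [541.5, -92.1, 48.9]
tool_rot: [-3.141, 0.001, 0.296]
force: [0.2, -0.3, -3.1]
width: 12.4
gripper_force: 59.2
```

```bash
python3 - <<'E'
from plan import *
n=(622.8,-68.2); g=at(197,57,n=n); a=np.radians(17)
json.dump([g[1]+.5*np.cos(a),g[2]+.5*np.sin(a),49,17],open('cmd.json','w'))
E
python3 st.py
```

```text
t 9.45 tcp [541.55 -92.07  48.93] yaw 16.96 tilt [-3.1407e+00  9.0000e-04] F [ 0.2  -0.26 -3.14] M [ 0.052  0.048 -0.027] w 12.42 q [ 0.07  0.4  -1.02]
ring [622.18 -67.49] err [-0.92  0.01] Mz_at_nut(on tool) -0.001 phi 197.0 cmd [542.66 -92.7   49.    17.  ]
```

play_rows:
  targets:
    - [1,0,0.0,0.15,0.0]
    - [1,0,0.0,0.3,0.0]
    - [1,0,0.0,0.3,0.0]
    - [1,0,0.0,0.3,0.0]

```text
clock: 9.85
eef_pos: [542.0, -92.3, 46.5]
tool_rot: [-3.142, -0.0, 0.296]
force: [0.1, -0.3, -3.2]
width: 12.9
gripper_force: 59.3
```

```bash
python3 - <<'E'
from plan import *
c=load(); c[2]-=3; json.dump(c,open('cmd.json','w'))
E
python3 st.py
python3 - <<'E'
from plan import *
n=(623.0,-67.8)
c=load()
rows([at(p,46,n=n,l=84.0) for p in (197,193,189,185,181,177,173,169,165,165)],c)
E
```

```text
t 9.85 tcp [542.01 -92.31  46.52] yaw 16.94 tilt [-3.1415e+00 -1.0000e-04] F [ 0.14 -0.27 -3.23] M [-0.011 -0.031 -0.002] w 12.91 q [ 0.07  0.39 -1.02]
ring [622.66 -67.75] err [-0.44 -0.25] Mz_at_nut(on tool) 0.023 phi 196.9 cmd [542.66 -92.7   46.    17.  ]
[[1.0, 0.01, -0.03, 0.0, 0.0], [1.0, 0.03, -0.62, 0.0, 4.0], [1.0, 0.09, -1.2, 0.0, 8.0], [1.0, 0.19, -1.78, 0.0, 12.0], [1.0, 0.34, -2.35, 0.0, 16.0], [1.0, 0.52, -2.91, 0.0, 20.0], [1.0, 0.74, -3.45, 0.0, 24.0], [1.0, 0.99, -3.98, 0.0, 28.0], [1.0, 1.29, -4.48, 0.0, 32.0], [1.0, 1.29, -4.48, 0.0, 32.0]]
end [541.9  -46.09  46.   -15.  ]
```

play_rows:
  targets:
    - [1.0,0.01,-0.03,0.0,0.0]
    - [1.0,0.03,-0.62,0.0,4.0]
    - [1.0,0.09,-1.2,0.0,8.0]
    - [1.0,0.19,-1.78,0.0,12.0]
    - [1.0,0.34,-2.35,0.0,16.0]
    - [1.0,0.52,-2.91,0.0,20.0]
    - [1.0,0.74,-3.45,0.0,24.0]
    - [1.0,0.99,-3.98,0.0,28.0]
    - [1.0,1.29,-4.48,0.0,32.0]
    - [1.0,1.29,-4.48,0.0,32.0]

```text
clock: 10.85
eef_pos: [540.8, -46.1, 46.4]
tool_rot: [3.14, 0.0, -0.263]
force: [-1.3, -2.2, -2.6]
width: 12.9
gripper_force: 59.3
```

```bash
python3 st.py
python3 - <<'E'
from plan import *
n=(623.0,-67.8)
rows([at(p,46,n=n,l=84.0) for p in (160,155,150,145,140,135,130,125,122,122)])
E
```

```text
t 10.85 tcp [540.81 -46.12  46.4 ] yaw -15.07 tilt [3.1402e+00 4.0000e-04] F [-1.27 -2.22 -2.58] M [-0.446  0.238 -0.018] w 12.88 q [-0.11  0.4  -1.42]
ring [622.21 -68.04] err [-0.89 -0.54] Mz_at_nut(on tool) 0.192 phi 164.9 cmd [541.9  -46.09  46.   -15.  ]
[[1.0, 0.03, -0.73, 0.0, 5.0], [1.0, 0.12, -1.46, 0.0, 10.0], [1.0, 0.28, -2.18, 0.0, 15.0], [1.0, 0.5, -2.87, 0.0, 20.0], [1.0, 0.78, -3.55, 0.0, 25.0], [1.0, 1.12, -4.2, 0.0, 30.0], [1.0, 1.51, -4.82, 0.0, 35.0], [1.0, 1.96, -5.4, 0.0, 40.0], [1.0, 2.25, -5.73, 0.0, 43.0], [1.0, 2.25, -5.73, 0.0, 43.0]]
end [578.46   3.44  46.   -58.  ]
```

play_rows:
  targets:
    - [1.0,0.03,-0.73,0.0,5.0]
    - [1.0,0.12,-1.46,0.0,10.0]
    - [1.0,0.28,-2.18,0.0,15.0]
    - [1.0,0.5,-2.87,0.0,20.0]
    - [1.0,0.78,-3.55,0.0,25.0]
    - [1.0,1.12,-4.2,0.0,30.0]
    - [1.0,1.51,-4.82,0.0,35.0]
    - [1.0,1.96,-5.4,0.0,40.0]
    - [1.0,2.25,-5.73,0.0,43.0]

```text
clock: 11.75
eef_pos: [577.2, 3.4, 46.2]
tool_rot: [3.14, 0.0, -1.014]
force: [-1.7, -1.8, -2.9]
width: 12.6
gripper_force: 59.3
```

```bash
python3 st.py
python3 - <<'E'
from plan import *
n=(623.0,-67.8)
rows([at(p,46,n=n,l=84.0) for p in (124,124)]+[at(124,z,n=n,l=84.0) for z in (53,60,64)]+[at(p,64,n=n,l=84) for p in (132,140,148,156,164)])
E
```

```text
t 11.75 tcp [577.22   3.41  46.17] yaw -58.09 tilt [3.1398e+00 4.0000e-04] F [-1.72 -1.84 -2.92] M [-0.369  0.393  0.109] w 12.6 q [-0.32  0.54 -2.01]
ring [621.78 -68.15] err [-1.32 -0.65] Mz_at_nut(on tool) 0.315 phi 121.9 cmd [578.46   3.44  46.   -58.  ]
[[1.0, 0.01, 0.29, 0.0, -2.0], [1.0, 0.01, 0.29, 0.0, -2.0], [1.0, 0.01, 0.29, -0.7, -2.0], [1.0, 0.01, 0.29, -1.4, -2.0], [1.0, 0.01, 0.29, -1.8, -2.0], [1.0, 0.13, 1.46, -1.8, -10.0], [1.0, 0.41, 2.59, -1.8, -18.0], [1.0, 0.85, 3.68, -1.8, -26.0], [1.0, 1.44, 4.7, -1.8, -34.0], [1.0, 2.16, 5.62, -1.8, -42.0]]
end [542.25 -44.66  64.   -16.  ]
```

```bash
python3 - <<'E'
from plan import *
n=(623.2,-67.9); k=dict(n=n,l=84.0)
c=np.radians(122); cmd=[623+84*np.cos(c),-67.8+84*np.sin(c),46,-58]
rows([at(p,46,**k) for p in (125,128,128)]+[at(128,z,**k) for z in (53,60,65)]+[at(p,65,**k) for p in (136,144,152,160)],cmd)
rows([at(p,65,**k) for p in (168,176,184,188,188)]+[at(188,z,**k) for z in (60,57,54,54)])
E
```

```text
[[1.0, 0.03, 0.43, 0.0, -3.0], [1.0, 0.07, 0.87, 0.0, -6.0], [1.0, 0.07, 0.87, 0.0, -6.0], [1.0, 0.07, 0.87, -0.7, -6.0], [1.0, 0.07, 0.87, -1.4, -6.0], [1.0, 0.07, 0.87, -1.9, -6.0], [1.0, 0.27, 2.02, -1.9, -14.0], [1.0, 0.63, 3.14, -1.9, -22.0], [1.0, 1.14, 4.19, -1.9, -30.0], [1.0, 1.8, 5.16, -1.9, -38.0]]
end [544.27 -39.17  65.   -20.  ]
[[1.0, 0.08, 1.17, 0.0, -8.0], [1.0, 0.33, 2.32, 0.0, -16.0], [1.0, 0.73, 3.42, 0.0, -24.0], [1.0, 0.98, 3.94, 0.0, -28.0], [1.0, 0.98, 3.94, 0.0, -28.0], [1.0, 0.98, 3.94, 0.5, -28.0], [1.0, 0.98, 3.94, 0.8, -28.0], [1.0, 0.98, 3.94, 1.1, -28.0], [1.0, 0.98, 3.94, 1.1, -28.0]]
end [540.   -79.55  54.     8.  ]
```

play_rows:
  targets:
    - [1.0,0.03,0.43,0.0,-3.0]
    - [1.0,0.07,0.87,0.0,-6.0]
    - [1.0,0.07,0.87,0.0,-6.0]
    - [1.0,0.07,0.87,-0.7,-6.0]
    - [1.0,0.07,0.87,-1.4,-6.0]
    - [1.0,0.07,0.87,-1.9,-6.0]
    - [1.0,0.27,2.02,-1.9,-14.0]
    - [1.0,0.63,3.14,-1.9,-22.0]
    - [1.0,1.14,4.19,-1.9,-30.0]
    - [1.0,1.8,5.16,-1.9,-38.0]

```text
clock: 12.75
eef_pos: [543.6, -38.9, 66.1]
tool_rot: [-3.141, -0.001, -0.344]
force: [0.5, 0.1, -2.3]
width: 12.6
gripper_force: 59.2
```

play_rows:
  targets:
    - [1.0,0.08,1.17,0.0,-8.0]
    - [1.0,0.33,2.32,0.0,-16.0]
    - [1.0,0.73,3.42,0.0,-24.0]
    - [1.0,0.98,3.94,0.0,-28.0]
    - [1.0,0.98,3.94,0.0,-28.0]
    - [1.0,0.98,3.94,0.5,-28.0]
    - [1.0,0.98,3.94,0.8,-28.0]
    - [1.0,0.98,3.94,1.0,-28.0]

```text
clock: 13.55
eef_pos: [538.9, -78.8, 55.6]
tool_rot: [-3.141, 0.001, 0.138]
force: [-4.2, -0.6, 7.4]
width: 13.0
gripper_force: 60.6
```

```bash
python3 st.py
```

```text
t 13.55 tcp [538.94 -78.78  55.59] yaw 7.93 tilt [-3.1415e+00  7.0000e-04] F [-4.22 -0.55  7.44] M [0.084 0.193 0.013] w 13.01 q [ 0.01  0.41 -1.12]
ring [622.43 -67.15] err [-0.67  0.35] Mz_at_nut(on tool) 0.012 phi 187.9 cmd [540.   -79.55  54.     8.  ]
```

```bash
python3 - <<'E'
from plan import *
n=(623.0,-68.2); k=dict(n=n,l=84.0)
c=load(); c[2]=55
rows([at(p,57,**k) for p in (188,191,194,196,193,190,187,187)],c)
E
```

```text
[[1.0, -0.02, 0.03, -0.2, 0.0], [1.0, -0.01, 0.47, -0.2, -3.0], [1.0, 0.02, 0.91, -0.2, -6.0], [1.0, 0.06, 1.2, -0.2, -8.0], [1.0, 0.01, 0.76, -0.2, -5.0], [1.0, -0.02, 0.32, -0.2, -2.0], [1.0, -0.02, -0.12, -0.2, 1.0], [1.0, -0.02, -0.12, -0.2, 1.0]]
end [539.63 -78.39  57.     7.  ]
```

play_rows:
  targets:
    - [1.0,-0.02,0.03,-0.2,0.0]
    - [1.0,-0.01,0.47,-0.2,-3.0]
    - [1.0,0.02,0.91,-0.2,-6.0]
    - [1.0,0.06,1.2,-0.2,-8.0]
    - [1.0,0.06,1.2,-0.2,-8.0]

```text
clock: 14.05
eef_pos: [541.6, -91.3, 57.3]
tool_rot: [3.142, 0.0, 0.278]
force: [-0.2, -0.0, -3.0]
width: 13.1
gripper_force: 59.3
```

```bash
python3 st.py
```

```text
t 14.05 tcp [541.6  -91.27  57.33] yaw 15.91 tilt [3.1415e+00 1.0000e-04] F [-0.18 -0.01 -3.04] M [-0.025  0.093  0.029] w 13.12 q [ 0.05  0.42 -1.01]
ring [622.67 -68.16] err [-0.43 -0.66] Mz_at_nut(on tool) 0.026 phi 195.9 cmd [539.63 -78.39  57.     7.  ]
```

```bash
python3 - <<'E'
from plan import *
n=(623.0,-68.2); k=dict(n=n,l=84.0)
g=at(196,57,**k); c=[*g[1:]]
rows([at(196,z,**k) for z in (54,51,48,46,46)],c)
n=(623.1,-67.9); k=dict(n=n,l=84.0)
rows([at(p,46,**k) for p in (192,188,184,180,176,172,168,165,165)])
E
```

```text
[[1.0, 0.0, 0.0, 0.3, 0.0], [1.0, 0.0, 0.0, 0.6, 0.0], [1.0, 0.0, 0.0, 0.9, 0.0], [1.0, 0.0, 0.0, 1.1, 0.0], [1.0, 0.0, 0.0, 1.1, 0.0]]
end [542.25 -91.35  46.    16.  ]
[[1.0, 0.04, -0.61, 0.0, 4.0], [1.0, 0.1, -1.2, 0.0, 8.0], [1.0, 0.2, -1.77, 0.0, 12.0], [1.0, 0.34, -2.34, 0.0, 16.0], [1.0, 0.52, -2.9, 0.0, 20.0], [1.0, 0.74, -3.44, 0.0, 24.0], [1.0, 1.0, -3.97, 0.0, 28.0], [1.0, 1.22, -4.35, 0.0, 31.0], [1.0, 1.22, -4.35, 0.0, 31.0]]
end [541.99 -46.18  46.   -15.  ]
```

play_rows:
  targets:
    - [1.0,0.0,0.0,0.3,0.0]
    - [1.0,0.0,0.0,0.6,0.0]
    - [1.0,0.0,0.0,0.9,0.0]
    - [1.0,0.0,0.0,1.1,0.0]
    - [1.0,0.0,0.0,1.1,0.0]

```text
clock: 14.55
eef_pos: [541.4, -90.8, 46.1]
tool_rot: [-3.141, 0.0, 0.278]
force: [-0.1, -1.0, -3.2]
width: 12.6
gripper_force: 59.3
```

```bash
python3 st.py
```

```text
t 14.55 tcp [541.42 -90.81  46.06] yaw 15.94 tilt [-3.1413e+00  4.0000e-04] F [-0.14 -1.05 -3.21] M [ 0.054  0.027 -0.022] w 12.58 q [ 0.06  0.39 -1.01]
ring [622.48 -67.65] err [-0.62 -0.15] Mz_at_nut(on tool) 0.06 phi 195.9 cmd [541.99 -46.18  46.   -15.  ]
```

play_rows:
  targets:
    - [1.0,0.04,-0.61,0.0,4.0]
    - [1.0,0.1,-1.2,0.0,8.0]
    - [1.0,0.2,-1.77,0.0,12.0]
    - [1.0,0.34,-2.34,0.0,16.0]
    - [1.0,0.52,-2.9,0.0,20.0]
    - [1.0,0.74,-3.44,0.0,24.0]
    - [1.0,1.0,-3.97,0.0,28.0]
    - [1.0,1.22,-4.35,0.0,31.0]

```text
clock: 15.35
eef_pos: [540.7, -46.1, 46.4]
tool_rot: [3.141, 0.001, -0.265]
force: [-1.7, -2.6, -3.2]
width: 13.1
gripper_force: 59.3
```

```bash
python3 st.py
python3 - <<'E'
from plan import *
k=dict(n=(623.1,-67.9),l=84.0)
rows([at(p,46,**k) for p in (161,157,153,150)])
E
```

```text
t 15.35 tcp [540.73 -46.08  46.4 ] yaw -15.18 tilt [3.1406e+00 9.0000e-04] F [-1.69 -2.56 -3.25] M [-0.421  0.361  0.192] w 13.1 q [-0.11  0.41 -1.41]
ring [622.09 -68.15] err [-1.01 -0.65] Mz_at_nut(on tool) 0.439 phi 164.8 cmd [541.99 -46.18  46.   -15.  ]
[[1.0, 0.02, -0.59, 0.0, 4.0], [1.0, 0.08, -1.17, 0.0, 8.0], [1.0, 0.18, -1.75, 0.0, 12.0], [1.0, 0.28, -2.17, 0.0, 15.0]]
end [550.31 -25.94  46.   -30.  ]
```

play_rows:
  targets:
    - [1.0,0.02,-0.59,0.0,4.0]
    - [1.0,0.08,-1.17,0.0,8.0]
    - [1.0,0.18,-1.75,0.0,12.0]
    - [1.0,0.28,-2.17,0.0,15.0]

```text
clock: 15.75
eef_pos: [548.9, -26.2, 46.3]
tool_rot: [3.14, 0.001, -0.526]
force: [-2.8, -3.8, -2.9]
width: 12.7
gripper_force: 59.4
```

```bash
python3 st.py
python3 - <<'E'
from plan import *
k=dict(n=(623.1,-67.9),l=84.0)
rows([at(p,46,**k) for p in (147,144,141,138)])
E
```

```text
t 15.75 tcp [548.85 -26.15  46.3 ] yaw -30.13 tilt [3.1398e+00 8.0000e-04] F [-2.8  -3.81 -2.89] M [-0.62   0.464  0.365] w 12.75 q [-0.19  0.44 -1.6 ]
ring [621.76 -68.47] err [-1.34 -0.97] Mz_at_nut(on tool) 0.764 phi 149.9 cmd [550.31 -25.94  46.   -30.  ]
[[1.0, 0.01, -0.45, 0.0, 3.0], [1.0, 0.05, -0.88, 0.0, 6.0], [1.0, 0.11, -1.32, 0.0, 9.0], [1.0, 0.19, -1.75, 0.0, 12.0]]
end [560.71 -11.73  46.   -42.  ]
```

play_rows:
  targets:
    - [1.0,0.01,-0.45,0.0,3.0]
    - [1.0,0.03,-0.73,0.0,5.0]
    - [1.0,0.03,-0.73,0.0,5.0]

```text
clock: 16.05
eef_pos: [552.8, -19.9, 46.2]
tool_rot: [3.14, 0.001, -0.611]
force: [-3.2, -2.7, -3.2]
width: 12.8
gripper_force: 59.4
```

```bash
python3 st.py
```

```text
t 16.05 tcp [552.77 -19.94  46.25] yaw -35.03 tilt [3.1398e+00 7.0000e-04] F [-3.22 -2.73 -3.15] M [-0.709  0.646  0.392] w 12.75 q [-0.22  0.45 -1.67]
ring [621.8  -68.33] err [-1.3  -0.83] Mz_at_nut(on tool) 0.737 phi 145.0 cmd [560.71 -11.73  46.   -42.  ]
```

```bash
python3 - <<'E'
from plan import *
k=dict(n=(623.1,-67.9),l=84.0)
c=[*at(145,46,**k)[1:]]
rows([at(p,46,**k) for p in (142,139,139)],c)
E
```

```text
[[1.0, 0.01, -0.44, 0.0, 3.0], [1.0, 0.05, -0.88, 0.0, 6.0], [1.0, 0.05, -0.88, 0.0, 6.0]]
end [559.75 -12.8   46.   -41.  ]
```

play_rows:
  targets:
    - [1.0,0.01,-0.44,0.0,3.0]
    - [1.0,0.05,-0.88,0.0,6.0]
    - [1.0,0.05,-0.88,0.0,6.0]

```text
clock: 16.35
eef_pos: [558.0, -13.1, 46.2]
tool_rot: [3.14, 0.001, -0.716]
force: [-3.1, -3.0, -3.3]
width: 12.7
gripper_force: 59.5
```

```bash
python3 st.py
```

```text
t 16.35 tcp [558.03 -13.08  46.16] yaw -41.02 tilt [3.1396e+00 1.0000e-03] F [-3.11 -2.97 -3.3 ] M [-0.713  0.76   0.467] w 12.75 q [-0.25  0.48 -1.75]
ring [621.63 -68.41] err [-1.47 -0.91] Mz_at_nut(on tool) 0.83 phi 139.0 cmd [559.75 -12.8   46.   -41.  ]
```

```bash
python3 - <<'E'
from plan import *
k=dict(n=(623.1,-67.9),l=84.0)
rows([at(p,46,**k) for p in (136,133,133)])
E
```

```text
[[1.0, 0.01, -0.44, 0.0, 3.0], [1.0, 0.04, -0.88, 0.0, 6.0], [1.0, 0.04, -0.88, 0.0, 6.0]]
end [565.82  -6.42  46.   -47.  ]
```

play_rows:
  targets:
    - [1.0,0.01,-0.44,0.0,3.0]
    - [1.0,0.05,-0.88,0.0,6.0]
    - [1.0,0.05,-0.88,0.0,6.0]

```text
clock: 16.65
eef_pos: [563.9, -6.8, 46.1]
tool_rot: [3.139, 0.001, -0.82]
force: [-4.4, -3.3, -3.1]
width: 12.6
gripper_force: 59.7
```

```bash
python3 st.py
```

```text
t 16.65 tcp [563.88  -6.82  46.08] yaw -46.99 tilt [3.139e+00 1.100e-03] F [-4.43 -3.33 -3.07] M [-0.798  0.829  0.573] w 12.58 q [-0.28  0.5  -1.84]
ring [621.39 -68.46] err [-1.71 -0.96] Mz_at_nut(on tool) 1.039 phi 133.0 cmd [565.82  -6.42  46.   -47.  ]
```

play_rows:
  targets:
    - [1.0,0.01,-0.44,0.0,3.0]
    - [1.0,0.04,-0.8,0.0,5.5]
    - [1.0,0.04,-0.8,0.0,5.5]

```text
clock: 16.95
eef_pos: [569.7, -1.7, 46.0]
tool_rot: [3.138, 0.001, -0.915]
force: [-4.9, -5.0, -2.0]
width: 12.8
gripper_force: 59.9
```

```bash
python3 st.py
```

```text
t 16.95 tcp [569.71  -1.72  46.01] yaw -52.44 tilt [3.1384e+00 1.2000e-03] F [-4.95 -5.   -1.96] M [-0.759  0.975  0.709] w 12.8 q [-0.31  0.52 -1.92]
ring [621.1  -68.55] err [-2.   -1.05] Mz_at_nut(on tool) 1.302 phi 127.6 cmd [565.82  -6.42  46.   -47.  ]
```

Torque reads about 1.3 N m static at the nut, roughly the target. I'll relieve the spanner and lift it off.

```bash
python3 - <<'E'
from plan import *
k=dict(n=(622.8,-68.0),l=84.0)
c=[*at(127.5,46,n=(623.1,-67.9),l=84.0)[1:]]
rows([at(p,46,**k) for p in (130,133,136,136)],c)
E
```

```text
[[1.0, 0.0, 0.4, 0.0, -2.5], [1.0, 0.03, 0.83, 0.0, -5.5], [1.0, 0.08, 1.27, 0.0, -8.5], [1.0, 0.08, 1.27, 0.0, -8.5]]
end [562.38  -9.62  46.   -44.  ]
```

play_rows:
  targets:
    - [1.0,0.0,0.36,0.0,-2.5]
    - [1.0,0.03,0.79,0.0,-5.5]
    - [1.0,0.06,1.23,0.0,-8.5]
    - [1.0,0.06,1.23,0.0,-8.5]

```text
clock: 17.35
eef_pos: [561.5, -9.4, 46.5]
tool_rot: [-3.141, 0.001, -0.769]
force: [-3.0, -2.2, -3.6]
width: 12.7
gripper_force: 59.2
```

```bash
python3 st.py
```

```text
t 17.35 tcp [561.5   -9.36  46.5 ] yaw -44.06 tilt [-3.1414e+00  7.0000e-04] F [-2.98 -2.21 -3.57] M [-0.417  0.599  0.158] w 12.73 q [-0.26  0.49 -1.8 ]
ring [622.07 -67.98] err [-1.03 -0.48] Mz_at_nut(on tool) 0.468 phi 135.9 cmd [562.38  -9.62  46.   -44.  ]
```

play_rows:
  targets:
    - [1.0,0.02,0.44,0.0,-3.0]
    - [1.0,0.06,0.88,0.0,-6.0]
    - [1.0,0.06,0.88,0.0,-6.0]

```text
clock: 17.65
eef_pos: [556.0, -15.7, 46.5]
tool_rot: [-3.141, 0.001, -0.666]
force: [-2.0, -1.1, -4.0]
width: 12.6
gripper_force: 59.2
```

```bash
python3 st.py
```

```text
t 17.65 tcp [555.97 -15.7   46.5 ] yaw -38.15 tilt [-3.1412e+00  1.0000e-03] F [-2.03 -1.06 -3.96] M [-0.318  0.6   -0.057] w 12.61 q [-0.23  0.47 -1.71]
ring [622.26 -67.77] err [-0.84 -0.27] Mz_at_nut(on tool) 0.119 phi 141.9 cmd [562.38  -9.62  46.   -44.  ]
```

Before lifting, I'll pull back up once to check that the eased nut still holds its torque.

```bash
python3 - <<'E'
from plan import *
c=[*at(142,46,n=(622.8,-68.0),l=84.0)[1:]]
k=dict(n=(623.0,-67.9),l=84.0)
rows([at(p,46,**k) for p in (138,134,130,128,126.5,126.5)],c)
E
```

```text
[[1.0, 0.03, -0.61, 0.0, 4.0], [1.0, 0.09, -1.19, 0.0, 8.0], [1.0, 0.19, -1.77, 0.0, 12.0], [1.0, 0.26, -2.05, 0.0, 14.0], [1.0, 0.32, -2.26, 0.0, 15.5], [1.0, 0.32, -2.26, 0.0, 15.5]]
end [ 5.7304e+02 -4.5000e-01  4.6000e+01 -5.3500e+01]
```

play_rows:
  targets:
    - [1.0,0.04,-0.58,0.0,4.0]
    - [1.0,0.1,-1.16,0.0,8.0]
    - [1.0,0.2,-1.74,0.0,12.0]
    - [1.0,0.26,-2.02,0.0,14.0]

```text
clock: 18.05
eef_pos: [569.3, -2.0, 46.0]
tool_rot: [3.138, 0.001, -0.91]
force: [-6.0, -4.7, -3.1]
width: 12.7
gripper_force: 60.1
```

```bash
python3 st.py
```

```text
t 18.05 tcp [569.33  -2.    46.02] yaw -52.14 tilt [3.138e+00 8.000e-04] F [-5.97 -4.67 -3.06] M [-1.016  1.172  0.799] w 12.72 q [-0.31  0.52 -1.91]
ring [621.07 -68.56] err [-2.03 -1.06] Mz_at_nut(on tool) 1.441 phi 127.9 cmd [ 5.7304e+02 -4.5000e-01  4.6000e+01 -5.3500e+01]
```

```bash
python3 - <<'E'
from plan import *
k=dict(n=(622.8,-68.0),l=84.0)
c=[*at(128,46,**k)[1:]]
rows([at(p,46,**k) for p in (133,138,143,143)]+[at(143,z,**k) for z in (51,58,66,75,85,100)],c)
S=at(143,0,**k)[1:3]; T=(453.1,-200.0)
f=lambda t,z:(1,S[0]+t*(T[0]-S[0]),S[1]+t*(T[1]-S[1]),z,-37+(8.6+37)*t)
rows([f(t/6,100) for t in range(1,7)]+[f(1,80),f(1,60),f(1,45),f(1,45)])
E
```

```text
[[1.0, 0.03, 0.73, 0.0, -5.0], [1.0, 0.13, 1.46, 0.0, -10.0], [1.0, 0.29, 2.17, 0.0, -15.0], [1.0, 0.29, 2.17, 0.0, -15.0], [1.0, 0.29, 2.17, -0.5, -15.0], [1.0, 0.29, 2.17, -1.2, -15.0], [1.0, 0.29, 2.17, -2.0, -15.0], [1.0, 0.29, 2.17, -2.9, -15.0], [1.0, 0.29, 2.17, -3.9, -15.0], [1.0, 0.29, 2.17, -5.4, -15.0]]
end [555.77 -17.45 100.   -37.  ]
[[1.0, 0.46, 3.46, 0.0, -7.6], [1.0, 0.93, 6.92, 0.0, -15.2], [1.0, 1.39, 10.38, 0.0, -22.8], [1.0, 1.86, 13.84, 0.0, -30.4], [1.0, 2.32, 17.3, 0.0, -38.0], [1.0, 2.79, 20.76, 0.0, -45.6], [1.0, 2.79, 20.76, 2.0, -45.6], [1.0, 2.79, 20.76, 4.0, -45.6], [1.0, 2.79, 20.76, 5.5, -45.6], [1.0, 2.79, 20.76, 5.5, -45.6]]
end [ 453.12 -200.04   45.      8.6 ]
```

play_rows:
  targets:
    - [1.0,0.03,0.73,0.0,-5.0]
    - [1.0,0.13,1.46,0.0,-10.0]
    - [1.0,0.29,2.17,0.0,-15.0]
    - [1.0,0.29,2.17,0.0,-15.0]

```text
clock: 18.45
eef_pos: [555.0, -17.0, 46.6]
tool_rot: [-3.141, 0.001, -0.649]
force: [-2.8, -1.2, -4.6]
width: 12.9
gripper_force: 59.5
```

```bash
python3 st.py
```

```text
t 18.45 tcp [555.04 -16.97  46.56] yaw -37.17 tilt [-3.1411e+00  1.2000e-03] F [-2.84 -1.25 -4.57] M [-0.333  0.706  0.048] w 12.92 q [-0.23  0.46 -1.7 ]
ring [622.21 -67.9 ] err [-0.89 -0.4 ] Mz_at_nut(on tool) 0.276 phi 142.8 cmd [ 453.12 -200.04   45.      8.6 ]
```

play_rows:
  targets:
    - [1.0,0,0,-0.4,0]
    - [1.0,0,0,-0.8,0]
    - [1.0,0,0,-1.2,0]
    - [1.0,0,0,-1.2,0]

```text
clock: 18.85
eef_pos: [557.3, -18.6, 58.4]
tool_rot: [3.141, -0.005, -0.649]
force: [2.9, -5.8, -15.3]
width: 12.4
gripper_force: 58.8
```

```bash
python3 st.py
```

```text
t 18.85 tcp [557.33 -18.6   58.35] yaw -37.2 tilt [ 3.1409 -0.0048] F [  2.92  -5.76 -15.32] M [-1.025 -0.38   0.093] w 12.42 q [-0.24  0.48 -1.71]
ring [624.47 -69.57] err [ 1.37 -2.07] Mz_at_nut(on tool) 0.329 phi 142.8 cmd [ 453.12 -200.04   45.      8.6 ]
```

The ring is still bound on the nut by leftover torque. I'll go back down, turn back further, then lift.

```bash
python3 - <<'E'
from plan import *
k=dict(n=(622.8,-68.0),l=84.0)
c=[*at(143,58,**k)[1:]]
rows([at(143,54,**k),at(143,50,**k),at(143,47,**k),at(143,47,**k),at(146,47,**k),at(149,47,**k),at(149,47,**k)],c)
E
```

```text
[[1.0, 0.0, 0.0, 0.4, 0.0], [1.0, 0.0, 0.0, 0.8, 0.0], [1.0, 0.0, 0.0, 1.1, 0.0], [1.0, 0.0, 0.0, 1.1, 0.0], [1.0, 0.01, 0.44, 1.1, -3.0], [1.0, 0.05, 0.88, 1.1, -6.0], [1.0, 0.05, 0.88, 1.1, -6.0]]
end [550.82 -24.78  47.   -31.  ]
```

play_rows:
  targets:
    - [1.0,0.0,0.0,0.4,0.0]
    - [1.0,0.0,0.0,0.8,0.0]
    - [1.0,0.0,0.0,1.1,0.0]
    - [1.0,0.0,0.0,1.1,0.0]
    - [1.0,0.01,0.44,1.1,-3.0]
    - [1.0,0.05,0.88,1.1,-6.0]
    - [1.0,0.05,0.88,1.1,-6.0]

```text
clock: 19.55
eef_pos: [550.6, -23.9, 48.1]
tool_rot: [-3.14, 0.0, -0.544]
force: [-1.8, 0.5, 0.3]
width: 13.0
gripper_force: 61.1
```

```bash
python3 st.py
```

```text
t 19.55 tcp [550.65 -23.89  48.07] yaw -31.14 tilt [-3.1403e+00  2.0000e-04] F [-1.75  0.46  0.26] M [-0.276  0.382 -0.125] w 12.97 q [-0.2   0.45 -1.61]
ring [622.8  -67.49] err [-0.3   0.01] Mz_at_nut(on tool) -0.083 phi 148.9 cmd [550.82 -24.78  47.   -31.  ]
```

play_rows:
  targets:
    - [1.0,0,0,-0.3,0.5]
    - [1.0,0,0,-0.6,0.5]
    - [1.0,0,0,-0.6,0.5]

```text
clock: 19.85
eef_pos: [551.0, -23.7, 53.9]
tool_rot: [-3.141, -0.0, -0.551]
force: [-0.8, 0.1, -2.4]
width: 12.7
gripper_force: 60.7
```

```bash
python3 st.py
```

```text
t 19.85 tcp [550.98 -23.65  53.85] yaw -31.56 tilt [-3.1408e+00 -3.0000e-04] F [-0.77  0.13 -2.43] M [ 0.071  0.234 -0.067] w 12.73 q [-0.21  0.46 -1.62]
ring [622.82 -67.77] err [-0.28 -0.27] Mz_at_nut(on tool) -0.043 phi 148.4 cmd [550.82 -24.78  47.   -31.  ]
```

Free now (Fz -2.4 is just the spanner's weight). I'll lift out completely.

```bash
python3 - <<'E'
from plan import *
S=(550.8,-24.5); T=(453.1,-200.0); y0=-31.5
rows([(1,*S,z,y0) for z in (60,67,75,90,110,110)],[*S,53,y0])
f=lambda t,z:(1,S[0]+t*(T[0]-S[0]),S[1]+t*(T[1]-S[1]),z,y0+(8.6-y0)*t)
rows([f(t/6,110) for t in range(1,7)]+[f(1,90),f(1,70),f(1,55),f(1,55)])
E
```

```text
[[1.0, 0.0, 0.0, -0.7, 0.0], [1.0, 0.0, 0.0, -1.4, 0.0], [1.0, 0.0, 0.0, -2.2, 0.0], [1.0, 0.0, 0.0, -3.7, 0.0], [1.0, 0.0, 0.0, -5.7, 0.0], [1.0, 0.0, 0.0, -5.7, 0.0]]
end [550.8 -24.5 110.  -31.5]
[[1.0, 0.14, 3.34, 0.0, -6.7], [1.0, 0.28, 6.69, 0.0, -13.4], [1.0, 0.42, 10.03, 0.0, -20.0], [1.0, 0.56, 13.38, 0.0, -26.7], [1.0, 0.7, 16.72, 0.0, -33.4], [1.0, 0.84, 20.07, 0.0, -40.1], [1.0, 0.84, 20.07, 2.0, -40.1], [1.0, 0.84, 20.07, 4.0, -40.1], [1.0, 0.84, 20.07, 5.5, -40.1], [1.0, 0.84, 20.07, 5.5, -40.1]]
end [ 453.1  -200.01   55.      8.6 ]
```

play_rows:
  targets:
    - [1,0,0,-0.7,0]
    - [1,0,0,-1.4,0]
    - [1,0,0,-2.2,0]
    - [1,0,0,-3.7,0]
    - [1,0,0,-5.7,0]
    - [1,0,0,-5.7,0]

```text
clock: 20.45
eef_pos: [552.5, -24.6, 113.2]
tool_rot: [-3.139, -0.005, -0.551]
force: [0.6, -0.2, -3.0]
width: 12.9
gripper_force: 60.8
```

```bash
python3 st.py
```

```text
t 20.45 tcp [552.49 -24.65 113.16] yaw -31.57 tilt [-3.139  -0.0049] F [ 0.63 -0.21 -2.97] M [-0.06  -0.004 -0.009] w 12.89 q [-0.26  0.58 -1.67]
ring [624.32 -68.78] err [ 1.22 -1.28] Mz_at_nut(on tool) -0.021 phi 148.4 cmd [ 453.1  -200.01   55.      8.6 ]
```

play_rows:
  targets:
    - [1.0,0.14,3.34,0.0,-6.7]
    - [1.0,0.28,6.69,0.0,-13.4]
    - [1.0,0.42,10.03,0.0,-20.0]
    - [1.0,0.56,13.38,0.0,-26.7]
    - [1.0,0.7,16.72,0.0,-33.4]
    - [1.0,0.84,20.07,0.0,-40.1]
    - [1.0,0.84,20.07,2.0,-40.1]
    - [1.0,0.84,20.07,4.0,-40.1]
    - [1.0,0.84,20.07,5.5,-40.1]
    - [1.0,0.84,20.07,5.5,-40.1]

```text
clock: 21.45
eef_pos: [451.3, -199.4, 53.7]
tool_rot: [-3.14, 0.003, 0.148]
force: [0.5, 0.2, -1.7]
width: 13.1
gripper_force: 60.7
```

```bash
python3 st.py; python3 - <<'E'
from h import *
im,d=ctrl.get_image('scene'); 
u,v=map(int,proj('scene',[470,-200,30])[0]); x0,y0=u-65,v-50; print(x0,y0)
save('pl.png',cv2.resize(im[y0:y0+100,x0:x0+130],(780,600),interpolation=cv2.INTER_CUBIC))
E
```

```text
t 21.45 tcp [ 451.32 -199.43   53.71] yaw 8.5 tilt [-3.1395e+00  3.0000e-03] F [ 0.48  0.19 -1.71] M [0.013 0.051 0.016] w 13.09 q [ 0.3   0.3  -0.85]
ring [ 534.69 -186.96] err [ -88.41 -119.46] Mz_at_nut(on tool) 0.046 phi 188.5 cmd [ 453.1  -200.01   55.      8.6 ]
230 211
```

View pics/pl.png

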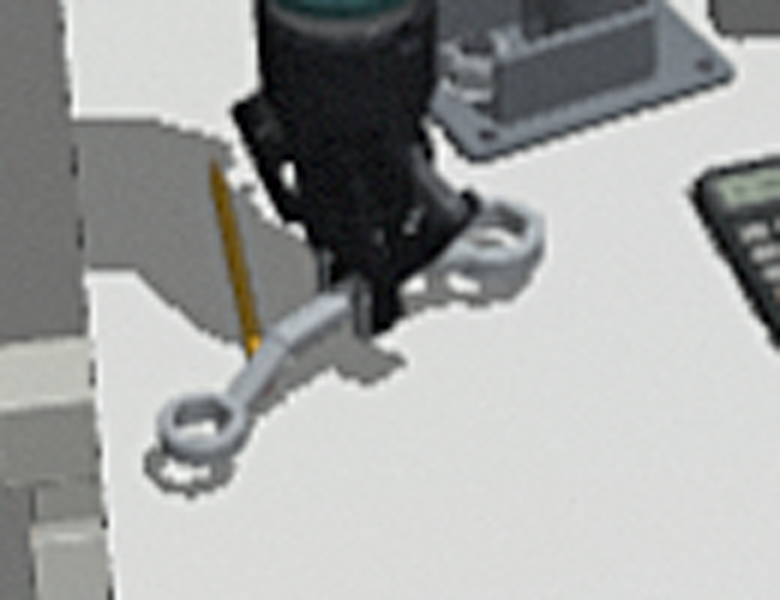

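The spanner hangs roughly level about 20 mm above the desk, clear of the pencil. Lowering.

play_rows:
  targets:
    - [1,0,0,0.8,0]
    - [1,0,0,1.5,0]
    - [1,0,0,1.8,0]
    - [1,0,0,2.0,0]
    - [1,0,0,2.0,0]

```text
clock: 22.0
eef_pos: [452.5, -199.8, 35.6]
tool_rot: [-3.142, 0.0, 0.149]
force: [-1.3, 0.2, 0.9]
width: 12.7
gripper_force: 61.2
```

```bash
python3 st.py
```

```text
t 22.0 tcp [ 452.46 -199.82   35.56] yaw 8.54 tilt [-3.1416e+00  2.0000e-04] F [-1.35  0.16  0.95] M [0.115 0.09  0.051] w 12.7 q [ 0.3   0.26 -0.84]
ring [ 535.83 -187.31] err [ -87.27 -119.81] Mz_at_nut(on tool) -0.155 phi 188.5 cmd [ 453.1  -200.01   55.      8.6 ]
```

play_rows:
  targets:
    - [1,0,0,0.15,0]
    - [1,0,0,0.2,0]
    - [1,0,0,0.2,0]
    - [0.6,0,0,0.2,0]
    - [0.5,0,0,0.2,0]
    - [0.45,0,0,0.2,0]
    - [0.45,0,0,0.2,0]

```text
clock: 22.7
eef_pos: [452.9, -199.8, 33.5]
tool_rot: [3.141, -0.0, 0.149]
force: [-0.7, 0.0, 0.2]
width: 47.0
gripper_force: 0.0
```

play_rows:
  targets:
    - [0.45,0,0,-1.0,0]
    - [0.45,0,0,-3.0,0]
    - [0.45,0,0,-6.0,0]
    - [0.45,0,0,-10.0,0]
    - [0.45,0,0,-14.0,0]
    - [0.45,0,0,-14.0,0]

```text
clock: 23.3
eef_pos: [455.4, -201.2, 178.7]
tool_rot: [3.137, -0.009, 0.149]
force: [0.1, 0.2, -0.8]
width: 46.7
gripper_force: 0.0
```

play_rows:
  targets:
    - [0.45,0,4.5,-2,0]
    - [0.45,0,9,-2,0]
    - [0.45,0,13.5,-2,0]
    - [0.45,0,18,-2,0]
    - [0.45,0,22,-2,0]
    - [0.45,0,22,-2,0]

```text
clock: 23.9
eef_pos: [483.5, -424.4, 193.5]
tool_rot: [3.136, 0.001, 0.142]
force: [-0.7, 0.3, 0.5]
width: 47.0
gripper_force: 0.0
```

```bash
python3 st.py; python3 - <<'E'
from h import *
im,d=ctrl.get_image('top'); W=cloud('top',d); print('desk',np.nanmedian(W[(abs(W[...,0]-520)<30)&(abs(W[...,1]+100)<30)][:,2]))
a=ortho('top',im,320,700,-330,0,16,1.5)
save('end.png',a)
for r in ctrl.trace('top','spanner')[:2]:
    p=W[r['pixels']]; print(r['confidence'],r['bbox'])
    for x,y in((536,-187),(358,-213)):
        k=np.hypot(p[:,0]-x,p[:,1]-y)<30; print(k.sum(),np.nanmedian(p[k],0))
E
```

```text
t 23.9 tcp [ 483.5  -424.43  193.51] yaw 8.14 tilt [3.1359e+00 8.0000e-04] F [-0.7   0.34  0.48] M [ 0.001  0.086 -0.028] w 46.97 q [ 0.56  0.85 -0.62]
ring [ 566.95 -412.5 ] err [ -56.15 -345.  ] Mz_at_nut(on tool) -0.327 phi 188.1 cmd [ 453.1  -200.01   55.      8.6 ]
desk 0.4479062757632164
0.57 [312.3, 248.2, 339.3, 337.6]
218 [ 535.11152854 -189.3660942    15.21755758]
139 [ 360.77277762 -213.01223867   14.55016754]
```

View pics/end.png

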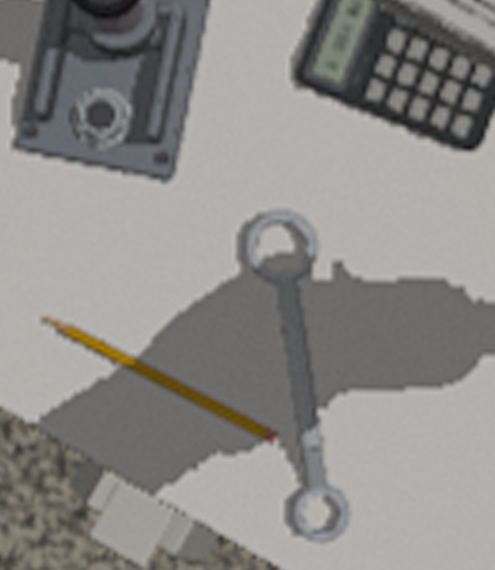

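The spanner lies flat with both ring tops about 15 mm up, around 150 mm from the nut. The pencil and calculator haven't moved. Handing in.

```bash
python3 -c "
from cell import ctrl
print(ctrl.finish_job())"
```

```text
the job is handed in; nothing more can be done
None
```

I handed the job in at about 24 s without a verdict coming back: the nut read 1.3 N m, or 1.44 on a brief final pull (limit 2), and the spanner lies flat on the desk about 150 mm from the nut; it jammed once coming off (about 15 N at the wrist) and had to be reseated.

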